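Check the press spindle's thread with a pitch comb

ROBOT

A 7-joint arm with a two-finger parallel gripper is mounted at the origin on the work surface. World frame = base frame: x ahead of the robot, y to its left, z up, the work surface at z = 0. Lengths are in m, angles in rad, forces in N, time in s.
With the tool pointing down it reaches from about 0.425 to 0.925 m from the base axis. Payload 6.8 kg.
Tool frame: the origin (TCP) lies between the finger pads; the fingertips stand 14 mm ahead of it and the grasp point (between the pads) lies 5 mm behind it; z points along the fingers, y is the line along which they close (so a half turn about z gives the same grasp; the last joint's range is limited). The gripper opens to 85 mm and grips with 20 to 120 N. Pads are 22 mm wide; open, the fingers measure 114 mm over their backs; the gripper's body (76 mm by 85 mm) begins 54 mm behind the grasp point. The pads swing forward as they close: fully open they stand 13 mm farther back than shut.
Start: joints at [-1.265, 0.477, 0.022, 1.555, -0.011, 1.109, -0.083], TCP at [0.271, 0.618, 0.245] pointing down, gripper open.
Joint ranges: [-2.96, 2.96], [-0.34, 2.1], [-1.41, 1.46], [0.24, 2.44], [-1.37, 4.51], [0.17, 1.92], [-2.96, 2.96]. Speed limits (rad/s): [2.39, 2.39, 3.14, 3.14, 3.14, 3.14, 3.14].

INTERFACE

Orientations are given as a rotation vector (axis times angle).
In Python, from bench import r, imaging gives the robot as it stands.
- The arm moves only by the tool apply_moves, never from a script. Its argument "moves" is a list of rows, each a list of 2 entries, a list of its own where there are three numbers: the shift along the tool's x, y, z in cm, then the turn about the tool's z in rad. In form: [[[tx, ty, tz], roll], ...]. A call has 1 to 10 rows; each row is the pose to reach, as a shift and turn from the pose commanded when the call began, along the tool's axes at that moment; what a row does not reach only later rows make up. A row lasts 1/12 s, in which the tool goes at most 41.7 mm and 7.16 degrees, less where a joint would pass 70% of its speed; a pose out of reach is approached as far as the arm can. A call with a gripper value outside its range is refused whole. "claw" is the opening, from 0 (shut) to 1 (fully open), set as the call begins (left out, the last holds). The fingers move at their own pace and stop on an object; "grip_force" is the grip in N (left out, the last holds). Time passes only in rows, so rows that repeat a pose let the fingers close. It gives the time, the measured TCP pose, the force and the opening at its end, in the units of the state.
- r.get_obs(): the state, without advancing time (a new reading comes with each control period).
- imaging.grab_frame(name): name is "scene" or "top" or "wrist"; returns a dict with "frame" (480x640x3 uint8, blue, green, red), "intrinsics" (3x3 intrinsics, pixels), "T" (4x4, takes a point from camera to world coordinates). Camera axes: x right, y up, looking along -z (the intrinsics and any distortion apply to the point x, -y, -z); pixel columns grow to the right and rows downward; lengths in m; the calibration is good to about 2 mm. A picture is of the moment at which its call begins. There is no depth.
- r.hand_in(): hands the job in, once; it reports no verdict.
The state is a dict: "clock": time; "joints": joint angles; "qvel": joint speeds; "tau": joint torques, N m; "tcp_pos": TCP position; "orientation": TCP orientation; "contact_force": force on the tool from outside, world axes, zero at the start; "moment": the same for the moment, N m; "grip_width": finger opening in m.
Only numpy, scipy, OpenCV 4.12 (cv2) and the standard library are available. Lean on these libraries where they do the work, as an engineer would, in place of code of your own. Each camera call takes 0.05 s, during which the arm holds its last target. There are 200 camera calls.

TASK

The herb press is apart for service: take the blue 10 mm pitch comb out of its rack and seat its teeth in the thread on top of the spindle, near the middle of the thread, feeling for the grooves gently. When it is fully home and lies flat along the spindle, hold it there lightly pressed for a good second, then put it back upright in its slot, fully down, and let go; leave everything else where it is.

Things in the scene. Friction and masses are not known exactly. Their poses are not given: they have to be found in the camera images.
- comb10_grip (a point): centre of the blue grip of the 10 mm pitch comb, the one to use (loose, 70 to 120 g, upright, teeth down). The grip is 42 mm long (x), 12 mm thick (y: pinch it so from above), 44 mm high (z, up). Below it a steel leaf 54 mm long (x), 4 mm thick. This point is 55 mm above the tooth tips, 22 mm below the grip's top. Both ends are alike.
- comb10_teeth (a point): middle of the line of tooth tips of the same comb (tip of its middle tooth), 55 mm straight below the grip's centre; x along the row, z up to the grip. Five teeth on the leaf's lower edge, 10 mm pitch, 5 mm high, 4.1 mm wide at the flat tips, 5.0 mm at the roots.
- thread_top (a point): point 80 mm above the table, level with the crests on top of the spindle's thread, over its axis, half-way between the V-blocks; x along the spindle, z up. Fixed to the V-blocks: the spindle is clamped a few mm either way along x, so the grooves' places along x must be felt or seen. When home, the comb's tips are 5 mm below this level, with 0.25 mm play along x.
- stand: blue steel base plate, 230 x 80 x 12 mm, fixed; origin under its centre, x along the spindle. Two V-blocks with clamp yokes (67 to 103 mm from the middle, up to 107 mm high) hold the level steel spindle: 40 mm over the crests, square thread of 10 mm pitch for about 130 mm; grooves 5.5 mm wide at the mouth, 4.5 mm at the bottom, 5.5 mm deep.
- rack: wooden comb rack, fixed, 250 x 60 x 42 mm; origin under its centre, x along its length. Three slots in line at x = -75, 0, +75 mm, one comb in each; which is where varies. Slots 62 mm long, 5.6 mm wide, flaring to 15 mm over the top 6 mm; the floor, on which the tooth tips stand, is 12 mm above the table. The grips begin 3 mm above its top.
- comb8_grip (a point): centre of the red grip of the 8 mm comb, same shape, in another slot of the rack: leave it alone
- comb12_grip (a point): centre of the yellow grip of the 12 mm comb, same shape, in another slot of the rack: leave it alone
- nut: the press's flanged brass nut (loose, about 0.85 kg), 90 mm across the flange, 58 mm high, standing on the table; origin at the centre of its underside: leave it alone
- jar: small grease jar with black cap (loose), 60 mm across, 58 mm high; origin at the centre of its underside: leave it alone
There are look-alikes about, which are no part of the job. Leave any green or white look-alike of the part that bears comb10_grip alone.

How it is judged:
By the outcome, as a careful person would: the job done as asked, in the order asked, and still so for the second after the job is handed in, with the robot touching nothing.
It also fails if it takes over 72 s, if anything falls off the work surface, if the arm or the gripper's body presses on something with over 40 N, if the wrist force passes 120 N, or if a joint passes its speed limit or range.

## Working session

There is one attempt and no reset: what is moved stays moved. The work goes in short steps, Python scripts to look and compute and a tool call to move; the robot and the scene stay as the last step left them, time stands still between calls to the robot, and variables do not carry over. Pictures are saved under pics/ and viewed, on a budget of 10 in all, crops included, one or two more only if the job needs it, and the job is handed in when it is done.

Besides the shell and the picture viewer there is one more tool, called after "Call:" by a JSON object that holds its "fn" and its "kwargs", one argument or row to a line. apply_moves: Moves the arm, as the interface text tells. Its arguments: {"type":"object","properties":{"moves":{"type":"array","items":{"type":"array"}},"claw":{"type":"number"},"grip_force":{"type":"number"}},"required":["moves"]}

```bash
mkdir -p pics; ls; python3 - <<'E'
from bench import r, imaging
import cv2,numpy as np
print(r.get_obs())
fs=[]
for n in("scene","top"):
    f=imaging.grab_frame(n);cv2.imwrite(f"pics/{n}0.png",f["frame"]);print(n,f["intrinsics"].tolist(),f["T"].round(4).tolist(),[k for k in f])
E
```

```text
pics
{'clock': 0.0, 'joints': array([-1.26507434,  0.47775916,  0.02235703,  1.55647167, -0.01146858,
        1.10927641, -0.08312032]), 'qvel': array([ 1.09941755e-03,  2.77987574e-04,  1.21834904e-04,  1.95055355e-04,
       -1.57128906e-04, -2.23497502e-03,  5.44585277e-05]), 'tau': array([-1.05643112e-04, -5.96445143e+01,  1.60784427e+00, -2.81204867e+01,
        1.24802714e-02,  9.29331552e-03,  1.13527483e-05]), 'tcp_pos': array([0.2712271 , 0.61749083, 0.24434495]), 'orientation': array([-6.45360585e-01, -3.07438471e+00,  2.78778611e-03]), 'contact_force': array([-0.05851627, -0.92155514,  0.12738638]), 'moment': array([ 0.0011434 , -0.03476158,  0.04651381]), 'grip_width': 0.08562190170623642}
scene [[549.7995115996099, 0.0, 320.84115439859863], [0.0, 549.7995115996099, 237.04427082734827], [0.0, 0.0, 1.0]] [[-0.8314, -0.4086, 0.3767, 0.9168], [0.5556, -0.5971, 0.5786, 0.5065], [-0.0115, 0.6904, 0.7234, 0.6853], [0.0, 0.0, 0.0, 1.0]] ['frame', 'intrinsics', 'T']
top [[436.7180305851292, 0.0, 313.2051797886475], [0.0, 436.7180305851292, 238.56814805552136], [0.0, 0.0, 1.0]] [[-0.0265, 0.9901, -0.1378, 0.4844], [-0.9995, -0.0285, -0.013, -0.0011], [-0.0168, 0.1374, 0.9904, 0.7682], [0.0, 0.0, 0.0, 1.0]] ['frame', 'intrinsics', 'T']
```

View pics/scene0.png

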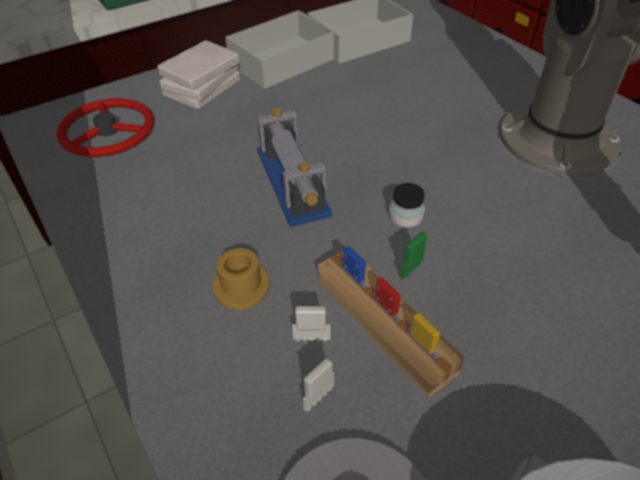

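View pics/top0.png

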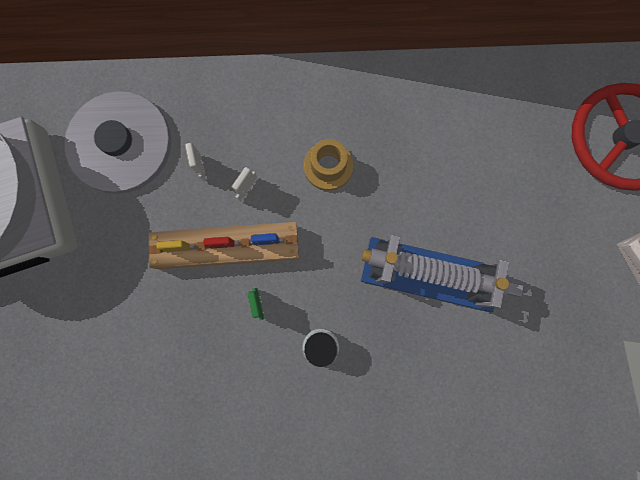

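The scene shows the blue comb at (354,264), with red at (388,296) and yellow at (425,332) in the rack. The top view has blue at (264,239), red at (218,242), yellow at (170,245), and the spindle thread at about (440,270).

Possible confusions in the top view: green comb (255,303), white combs (194,158) and (243,180), red and yellow combs, and the blue stand plate. I choose the blue one in the rack's end slot.

```bash
cat > h.py <<'E'
import numpy as np,cv2
from bench import r, imaging
from scipy.spatial.transform import Rotation as R
def grab(n,save=None):
    f=imaging.grab_frame(n)
    if save: cv2.imwrite("pics/"+save,f["frame"])
    return f
def ray(f,uv):
    K,T=f["intrinsics"],f["T"]; p=np.linalg.inv(K)@[uv[0],uv[1],1]
    return T[:3,3],T[:3,:3]@(p*[1,-1,-1])
def onz(f,uv,z):
    o,d=ray(f,uv); return o+d*(z-o[2])/d[2]
def proj(f,P):
    p=f["T"][:3,:3].T@(np.asarray(P)-f["T"][:3,3]); q=f["intrinsics"]@(p*[1,-1,-1]); return q[:2]/q[2]
def tri(f,a,g,b):
    o,d=ray(f,a);p,e=ray(g,b); s=np.linalg.lstsq(np.c_[d,-e],p-o,rcond=None)[0]
    return (o+d*s[0]+p+e*s[1])/2,np.linalg.norm(o+d*s[0]-p-e*s[1])
def blobs(img,h0,h1,smin=100,vmin=60,amin=25):
    h=cv2.cvtColor(img,cv2.COLOR_BGR2HSV); m=cv2.inRange(h,(h0,smin,vmin),(h1,255,255))
    n,l,s,c=cv2.connectedComponentsWithStats(m)
    return [(c[i],s[i],l==i) for i in np.argsort(-s[:,4]) if i and s[i,4]>=amin]
def totool(P,o=None):
    "shift of world point P from TCP, in tool axes, cm"
    o=o or r.get_obs(); return R.from_rotvec(o["orientation"]).inv().apply(np.asarray(P)-o["tcp_pos"])*100
E
python3 - <<'E'
from h import *
t=grab("top");s=grab("scene")
for nm,a,b in(("blue",105,125),("red",0,6),("yel",20,29)):
    for n,f in(("top",t),("scene",s)):
        for c,st,m in blobs(f["frame"],a,b,130 if nm!="blue" else 120)[:5]:
            rr=cv2.minAreaRect(np.argwhere(m)[:,::-1].astype(np.float32))
            print(nm,n,c.round(1),st,np.round(rr[0],1),np.round(rr[1],1),round(rr[2],1), onz(t,c,.089).round(4) if n=="top" else "")
E
```

```text
blue top [423.9 289. ] [ 361  262  133   50 1451] [428.4 287.5] [135.3  19.6] 14.0 [ 0.4957 -0.1605  0.089 ]
blue top [439.  255.8] [400 244  84  24 523] [440.8 256.5] [85.1  7.1] 12.9 [ 0.5462 -0.187   0.089 ]
blue top [264.3 238.7] [251 234  28  11 250] [264.5 239. ] [10. 27.] 90.0 [0.5809 0.0847 0.089 ]
blue top [373.  242.9] [368 238  13  12  88] [373.9 243.9] [ 9.8 12.5] 12.5 [ 0.5694 -0.0856  0.089 ]
blue scene [288.3 192.5] [258 148  74  78 983] [294.4 181.6] [90.5 42.5] 66.8 
blue scene [354.1 263.7] [343 247  23  36 474] [353.5 263.5] [35.4 18.4] 45.0 
red top [603.9 134.5] [ 572   83   68  107 2694] [605.5 136. ] [106.  67.] 90.0 [ 0.734  -0.4632  0.089 ]
red top [218.6 241.9] [204 237  30  11 267] [218.5 242. ] [10. 29.] 90.0 [0.578  0.1568 0.089 ]
red scene [104.5 128.2] [  57   98   97   59 2437] [105.  127.1] [55.5 98. ] 76.0 
red scene [505.   19.5] [ 474    0   64   47 1373] [506.1  16.8] [65.3 33.5] 26.6 
red scene [387.4 296.1] [375 278  26  38 575] [387. 296.] [36.8 19.8] 45.0 
red scene [462.3   6. ] [448   0  26  18 294] [460.5   8.5] [17. 25.] 90.0 
red scene [538.5  40.8] [533  21  11  34 151] [537.6  37.6] [33.   9.8] 88.2 
yel top [172.4 245.3] [156 240  34  12 298] [172.3 245.6] [10.7 32.8] 85.6 [0.5746 0.2298 0.089 ]
yel scene [234.5 280.5] [214 250  45  58 756] [234.6 277.6] [39.5 57.7] 16.4 
yel scene [424.6 332.1] [410 313  30  40 683] [424.3 332.3] [38.9 21.2] 45.0 
yel scene [521.4  18.9] [515  13  14  13 118] [521.3  18.9] [13.9  8.5] 26.6 
yel scene [251.6 300.9] [245 296  15  10  42] [252.  300.5] [ 6.9 14.4] 56.3 
yel scene [258.2 292.3] [253 289  10   9  30] [258.6 292.1] [10.1  6.4] 23.2
```

Call:
{"fn": "apply_moves", "kwargs": {
  "moves": [
    [[-1,-0.7,0],0.03],
    [[-3,-2.2,0.3],0.1],
    [[-6,-4.4,0.6],0.2],
    [[-9,-6.6,0.9],0.3],
    [[-12,-8.8,1.2],0.4],
    [[-15,-11,1.5],0.5],
    [[-18,-13.2,1.8],0.6],
    [[-21,-15.4,2.1],0.7],
    [[-24,-17.6,2.4],0.8],
    [[-27,-19.8,2.7],0.9]
  ],
  "claw": 1
}}

```text
clock: 1.03
tcp_pos: [0.4397, 0.3254, 0.2184]
orientation: [-1.927, -2.481, -0.001]
contact_force: [0.5, 0.3, 0.6]
grip_width: 0.0856
```

```bash
python3 - <<'E'
from h import *
o=r.get_obs();print(o["clock"],o["tcp_pos"],R.from_rotvec(o["orientation"]).as_matrix().round(3),o["joints"],totool([.58,.085,.2]))
E
```

```text
1.0333 [0.43973111 0.32543597 0.21839373] [[-0.247  0.969  0.   ]
 [ 0.969  0.247  0.   ]
 [ 0.     0.    -1.   ]] [-0.99212019  0.3006557   0.29420762  1.90840436 -0.10619806  0.94708485
 -0.39846192] [-26.76541849   7.64742702   1.83322601]
```

Call:
{"fn": "apply_moves", "kwargs": {
  "moves": [
    [[-3,0.9,0.2],0.03],
    [[-6,1.7,0.4],0.06],
    [[-9,2.6,0.6],0.1],
    [[-12,3.4,0.8],0.13],
    [[-15,4.3,1],0.16],
    [[-18,5.1,1.2],0.19],
    [[-21,6,1.4],0.21],
    [[-24,6.9,1.6],0.21],
    [[-26,7.4,1.7],0.21],
    [[-26.8,7.6,1.8],0.21]
  ]
}}

```text
clock: 1.87
tcp_pos: [0.5816, 0.0832, 0.2005]
orientation: [2.175, 2.264, -0.001]
contact_force: [-0.3, -0.8, 0.5]
grip_width: 0.0854
```

```bash
python3 - <<'E'
from h import *
f=grab("wrist","w1.png")
o=r.get_obs();print(o["clock"],o["tcp_pos"],R.from_rotvec(o["orientation"]).as_matrix().round(3).tolist(),o["contact_force"]);print(f["T"].round(3).tolist(),f["intrinsics"].round(1).tolist())
for c,st,m in blobs(f["frame"],105,125,120): print(c,st,cv2.minAreaRect(np.argwhere(m)[:,::-1].astype(np.float32)))
E
```

```text
1.9167 [0.58148141 0.08357044 0.20026469] [[-0.04, 0.999, 0.001], [0.999, 0.04, -0.002], [-0.002, 0.001, -1.0]] [ 0.44841649 -0.90998841  0.36124961]
[[0.999, -0.039, -0.011, 0.579], [0.04, 0.959, 0.282, 0.154], [0.0, -0.282, 0.959, 0.329], [0.0, 0.0, 0.0, 1.0]] [[406.9, 0.0, 318.5], [0.0, 406.9, 235.1], [0.0, 0.0, 1.0]]
[271.9026506  392.58168675] [ 218  369  103   75 2075] ((269.7642822265625, 416.09588623046875), (87.952880859375, 78.3839340209961), 14.743562698364258)
[323.35258815 225.07951988] [ 314  188   20   75 1333] ((323.5, 225.0), (74.0, 19.0), 90.0)
```

View pics/w1.png

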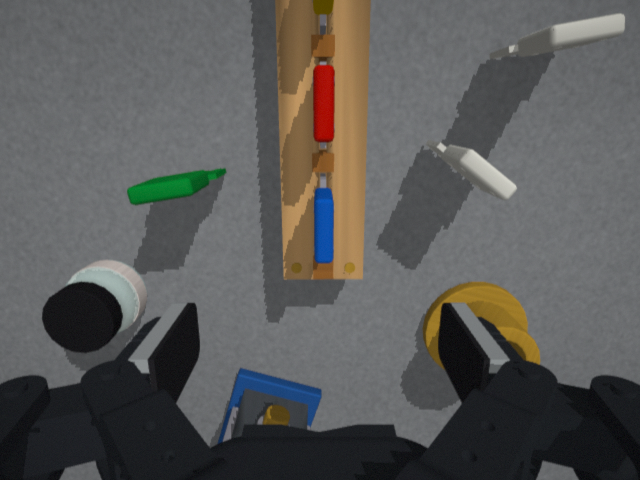

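The close wrist view shows the blue comb at (323,225) in the end slot, with red above it at (323,103). The green comb (170,187) and the white combs lie free, away from the rack.

```bash
python3 - <<'E'
from h import *
f=grab("wrist");t=grab("top");s=grab("scene")
E={}
for nm,a,b in(("blue",105,125),("red",0,6)):
    c,st,m=[q for q in blobs(f["frame"],a,b,120) if 300<q[0][0]<340][0]
    x,y,w,h=st[:4]
    cols=np.argwhere(m)[:,1]; 
    for yy in(y,y+h): print(nm,yy,onz(f,(x+w/2,yy),.089).round(4))
    P=onz(f,(x+w/2-.5,y+h-.5),.089); E[nm]=P
    rows=m[y+h-12:y+h-3]; 
    print("width mm",[(onz(f,(x+w,y+h),.089)-onz(f,(x,y+h),.089))[:2]*1e3])
    # axis fit: mid columns per row
    ys=np.arange(y+4,y+h-4); mid=np.array([np.mean(np.where(m[k])[0]) for k in ys]); p=np.polyfit(ys,mid,1)
    A,B=[onz(f,(np.polyval(p,k),k),.089) for k in(ys[0],ys[-1])];d=A-B;print("axis ang",np.degrees(np.arctan2(d[1],d[0])))
d=E["red"]-E["blue"];print(np.linalg.norm(d),np.degrees(np.arctan2(d[1],d[0])))
u=d/np.linalg.norm(d);C=E["blue"]+u*.021;print("centre",C.round(4),"tool",totool(C))
print("proj check top/scene of grip centre",proj(t,C-[0,0,.022]),proj(s,C-[0,0,.022]))
# scene+top triangulation of blue centroids
print(tri(t,(264.3,238.7),s,(354.1,263.7)))
E
```

```text
blue 189 [0.5836 0.113  0.089 ]
blue 264 [0.5857 0.0656 0.089 ]
width mm [array([12.54142116,  0.51252354])]
axis ang 92.46616969724005
red 66 [0.5806 0.1809 0.089 ]
red 143 [0.5824 0.1397 0.089 ]
width mm [array([12.66576564,  0.51649285])]
axis ang 92.1909414621563
0.07416089880353958 92.5318796947163
centre [0.5844 0.0869 0.089 ] tool [-0.30661468  0.45465248 11.11321977]
proj check top/scene of grip centre [264.67710712 238.45423043] [354.69681057 264.33395818]
(array([0.58450603, 0.08679101, 0.06828868]), np.float64(0.001657238198783791))
```

Call:
{"fn": "apply_moves", "kwargs": {
  "moves": [
    [[-0.3,0.45,1],0],
    [[-0.3,0.45,3],0],
    [[-0.3,0.45,5.5],0],
    [[-0.3,0.45,8],0],
    [[-0.3,0.45,10],0],
    [[-0.3,0.45,11.5],0],
    [[-0.3,0.45,12.5],0],
    [[-0.3,0.45,13.2],0],
    [[-0.3,0.45,13.5],0],
    [[-0.3,0.45,13.5],0]
  ]
}}

```text
clock: 2.9
tcp_pos: [0.5852, 0.0859, 0.065]
orientation: [-2.168, -2.273, 0.0]
contact_force: [-0.8, -0.3, 0.2]
grip_width: 0.0857
```

```bash
python3 - <<'E'
from h import *
o=r.get_obs();print(o["clock"],o["tcp_pos"],o["contact_force"],totool([.5844,.0869,.065]))
f=grab("wrist","w2.png")
E
```

```text
2.9 [0.58515547 0.08594524 0.06499808] [-0.75941802 -0.3113556   0.17493966] [ 0.09895839 -0.07092515 -0.00015853]
```

View pics/w2.png

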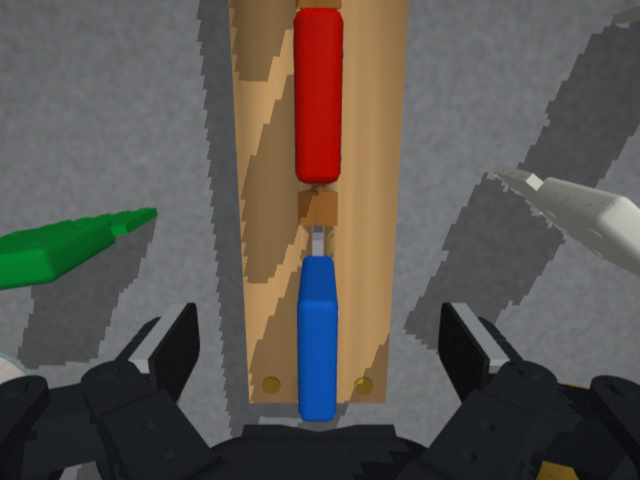

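The wrist view shows the blue grip (317,340) centred between the pads (198 and 440). I'll close on it.

Call:
{"fn": "apply_moves", "kwargs": {
  "moves": [
    [[0,0,0],0],
    [[0,0,0],0],
    [[0,0,0],0],
    [[0,0,0],0],
    [[0,0,0],0],
    [[0,0,0],0],
    [[0,0,0],0],
    [[0,0,0],0]
  ],
  "claw": 0,
  "grip_force": 50
}}

```text
clock: 3.62
tcp_pos: [0.5855, 0.0855, 0.0655]
orientation: [2.168, 2.273, 0.001]
contact_force: [-0.1, 0.0, 2.1]
grip_width: 0.0114
```

```bash
python3 - <<'E'
from h import *
o=r.get_obs();print(o["clock"],o["tcp_pos"],o["contact_force"],o["moment"],o["grip_width"],R.from_rotvec(o["orientation"]).as_matrix().round(4).tolist())
E
```

```text
3.6167 [0.58547729 0.08554673 0.06552303] [-0.12574532  0.02647252  2.08878754] [0.00036972 0.04559869 0.00778316] 0.011409076996049575 [[-0.047, 0.9989, 0.0004], [0.9989, 0.047, 0.0001], [0.0001, 0.0004, -1.0]]
```

Call:
{"fn": "apply_moves", "kwargs": {
  "moves": [
    [[0,0,-0.3],0],
    [[0,0,-1],0],
    [[0,0,-2],0],
    [[0,0,-3.2],0],
    [[0,0,-5],0],
    [[0,0,-7.5],0],
    [[0,0,-10],0],
    [[0,0,-12],0],
    [[0,0,-13.5],0],
    [[0,0,-14],0]
  ]
}}

```text
clock: 4.45
tcp_pos: [0.5868, 0.0855, 0.2092]
orientation: [2.167, 2.271, 0.007]
contact_force: [0.9, 0.7, -0.6]
grip_width: 0.0115
```

```bash
python3 - <<'E'
from h import *
t=grab("top")
o=r.get_obs();print(o["clock"],o["tcp_pos"],o["contact_force"],o["moment"],o["grip_width"])
im=t["frame"]; h=cv2.cvtColor(im,cv2.COLOR_BGR2HSV);m=cv2.inRange(h,(105,100,40),(125,255,255));m[:230]=0;m[:,:358]=0;m[320:]=0;m[:,520:]=0
rr=cv2.minAreaRect(cv2.findNonZero(m));B=cv2.boxPoints(rr);W=np.array([onz(t,b,.012) for b in B]);print(rr,B.round(0).tolist(),W.round(4).tolist(),"\ncentre",W.mean(0).round(4),[np.linalg.norm(W[i]-W[i-1]).round(4) for i in range(4)])
for i in (0,1):
    d=W[i+1]-W[i];print(np.degrees(np.arctan2(d[1],d[0])))
P=W.mean(0);P[2]=.2;print(totool(P))
E
```

```text
4.5 [0.58662634 0.08557691 0.20864938] [-0.07116577 -0.40355326 -0.2710578 ] [ 0.01817147 -0.06127268  0.02453541] 0.01142621958063369
((431.44580078125, 274.1098937988281), (135.83914184570312, 46.08467483520508), 13.27064323425293) [[360.0, 281.0], [371.0, 236.0], [503.0, 267.0], [492.0, 312.0]] [[0.5137, -0.0699, 0.012], [0.5911, -0.0916, 0.012], [0.5304, -0.316, 0.012], [0.4549, -0.2916, 0.012]] 
centre [ 0.5225 -0.1923  0.012 ] [np.float64(0.2294), np.float64(0.0804), np.float64(0.2325), np.float64(0.0793)]
-15.614183748080318
-105.13510162401506
[-27.45673825  -7.70409039   0.78936442]
```

Call:
{"fn": "apply_moves", "kwargs": {
  "moves": [
    [[-1.5,-0.4,0.1],0.03],
    [[-4.5,-1.3,0.3],0.07],
    [[-7.7,-2.2,0.5],0.12],
    [[-11,-3.1,0.6],0.17],
    [[-14.2,-4,0.8],0.22],
    [[-17.4,-4.9,0.9],0.27],
    [[-20.6,-5.8,1],0.3],
    [[-23.8,-6.7,1.2],0.313],
    [[-26.3,-7.4,1.4],0.313],
    [[-27.5,-7.7,1.5],0.313]
  ]
}}

```text
clock: 5.33
tcp_pos: [0.5179, -0.1978, 0.1892]
orientation: [-2.503, -1.898, 0.005]
contact_force: [-0.9, -0.2, -1.1]
grip_width: 0.0115
```

Call:
{"fn": "apply_moves", "kwargs": {
  "moves": [
    [[0,0,0],0],
    [[0,0,0],0],
    [[0,0,0],0]
  ]
}}

```text
clock: 5.58
tcp_pos: [0.521, -0.1917, 0.1896]
orientation: [-2.495, -1.907, 0.001]
contact_force: [-0.3, -0.2, -1.7]
grip_width: 0.0112
```

```bash
python3 - <<'E'
from h import *
f=grab("wrist","w3.png"); t=grab("top")
o=r.get_obs();print(o["clock"],o["tcp_pos"],o["contact_force"],o["moment"],o["grip_width"],R.from_rotvec(o["orientation"]).as_matrix().round(4).tolist())
cv2.imwrite("pics/t3.png",cv2.resize(t["frame"][200:350,330:550],None,fx=3.6,fy=3.6,interpolation=cv2.INTER_CUBIC))
print(f["T"].round(4).tolist())
E
```

```text
5.6833 [ 0.52150453 -0.19119477  0.18990203] [-0.18473724  0.13659332 -1.11277296] [-0.01863039 -0.01033372 -0.02994743] 0.011098215429452673 [[0.2609, 0.9654, -0.0006], [0.9654, -0.2609, 0.0007], [0.0006, -0.0008, -1.0]]
[[0.9651, 0.2508, 0.0754, 0.54], [-0.2619, 0.9267, 0.2696, -0.1233], [-0.0023, -0.2799, 0.96, 0.3184], [0.0, 0.0, 0.0, 1.0]]
```

View pics/w3.png

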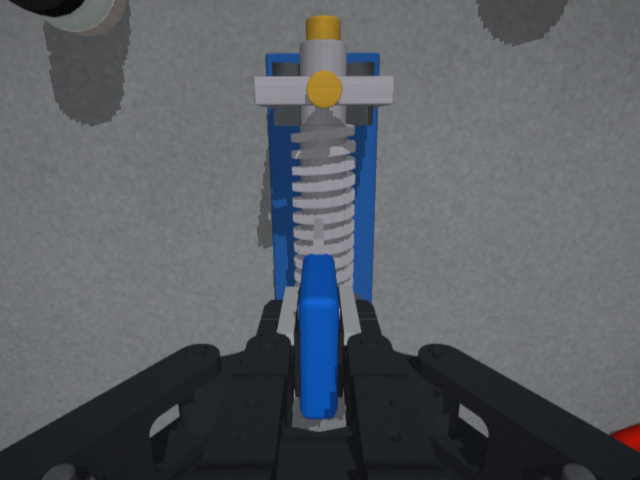

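The wrist view shows the comb hanging at (318,340), in line with the spindle axis near column 323. Clean crests are visible at rows 130–250, columns 293–355, and the yoke is at row 90.

```bash
cat > meas.py <<'E'
from h import *
def meas(f,o,rows=(140,245)):
    im=f["frame"];h=cv2.cvtColor(im,cv2.COLOR_BGR2HSV)
    M=R.from_rotvec(o["orientation"]).as_matrix();tc=o["tcp_pos"]
    loc=lambda P:(M.T@(P-tc))*1e3
    L=[]
    for y in range(*rows):
        b=np.where((h[y,230:420,0]>100)&(h[y,230:420,0]<130)&(h[y,230:420,1]>90))[0]+230
        l=b[b<315];r_=b[b>335]
        if len(l)and len(r_): L.append((y,l.max()+.5,r_.min()-.5))
    L=np.array(L)
    return L,loc,M,tc
def prof(f,M,tc,ax,s0,s1,offs,z=.080):
    g=cv2.cvtColor(f["frame"],cv2.COLOR_BGR2GRAY).astype(np.float32)
    s=np.arange(s0,s1,.25);out=[]
    for d in offs:
        P=[tc+M[:,0]*a/1e3+M[:,1]*(ax+d)/1e3 for a in s];P=np.array(P);P[:,2]=z
        uv=np.array([proj(f,p) for p in P],np.float32)
        out.append(cv2.remap(g,uv[None,:,0],uv[None,:,1],cv2.INTER_LINEAR)[0])
    return s,np.array(out)
E
python3 - <<'E'
from meas import *
f=grab("wrist");o=r.get_obs()
L,loc,M,tc=meas(f,o)
lo=np.percentile(L[:,1],90);hi=np.percentile(L[:,2],10)
q=[(loc(onz(f,(a,y),.06)),loc(onz(f,(b,y),.06))) for y,a,b in L]
for (y,a,b),(A,B) in list(zip(L,q))[::8]: print(y,a,b,A.round(1),B.round(1))
# yoke bolts, nut end (orange) across tops
for c,st,m in blobs(f["frame"],15,28,120,80,200)[:3]: print("orange",c,st,loc(onz(f,c,.107)).round(1),loc(onz(f,c,.06)).round(1))
# blue plate edges
h=cv2.cvtColor(f["frame"],cv2.COLOR_BGR2HSV)
for y in(60,120,150,180,210,240,270):
    b=np.where((h[y,230:420,0]>100)&(h[y,230:420,0]<130)&(h[y,230:420,1]>90))[0]+230
    A,B=loc(onz(f,(b.min()-.5,y),.012)),loc(onz(f,(b.max()+.5,y),.012));print(y,A.round(1),B.round(1),"mid",((A+B)/2).round(2))
b=np.where((h[30:120,300:310,0]>100)&(h[30:120,300:310,1]>90))[0].min()+30;print("end",b,loc(onz(f,(305,b-.5),.012)).round(1))
E
```

```text
140.0 290.5 347.5 [ 56.9 -17.5 130.1] [ 57.   17.8 130.1]
148.0 299.5 354.5 [ 52.1 -12.  130.1] [ 52.1  22.3 130.1]
156.0 290.5 348.5 [ 47.2 -17.7 130.1] [ 47.2  18.7 130.1]
164.0 299.5 354.5 [ 42.2 -12.1 130.1] [ 42.2  22.5 130. ]
172.0 290.5 349.5 [ 37.2 -17.9 130.1] [ 37.2  19.5 130. ]
180.0 299.5 353.5 [ 32.1 -12.2 130.1] [ 32.1  22.2 130. ]
188.0 291.5 351.5 [ 26.9 -17.4 130.1] [ 27.  21. 130.]
196.0 299.5 353.5 [ 21.8 -12.4 130.1] [ 21.8  22.4 130. ]
204.0 291.5 352.5 [ 16.5 -17.6 130.1] [ 16.5  21.9 130. ]
212.0 294.5 353.5 [ 11.2 -15.8 130.1] [ 11.2  22.7 130. ]
220.0 291.5 352.5 [  5.8 -17.8 130. ] [  5.9  22.1 130. ]
228.0 292.5 352.5 [  0.4 -17.3 130. ] [  0.4  22.3 130. ]
236.0 292.5 352.5 [ -5.1 -17.4 130. ] [ -5.1  22.4 130. ]
244.0 292.5 352.5 [-10.7 -17.5 130. ] [-10.6  22.5 130. ]
orange [323.09322866  90.30716389] [ 306   72   35   38 1019] [83.3  2.1 83.1] [ 86.    2.6 130.1]
orange [322.43253968  28.77248677] [306  17  34  24 756] [110.7   1.7  83.1] [119.5   2.1 130.1]
60 [108.7 -37.9 178.1] [108.8  41.6 178.1] mid [108.75   1.86 178.09]
120 [ 68.5 -37.2 178.1] [ 68.5  41.9 178.1] mid [ 68.48   2.32 178.07]
150 [ 47.1 -37.2 178.1] [ 47.1  42.  178. ] mid [ 47.11   2.38 178.06]
180 [ 24.8 -37.2 178.1] [ 24.9  42.1 178. ] mid [ 24.87   2.45 178.05]
210 [  1.6 -37.2 178.1] [  1.7  42.2 178. ] mid [  1.68   2.51 178.04]
240 [-22.5 -37.2 178. ] [-22.5  42.4 178. ] mid [-22.51   2.58 178.03]
270 [-47.8 -37.2 178. ] [-47.7  42.5 178. ] mid [-47.76   2.65 178.01]Traceback (most recent call last):
  File "<stdin>", line 14, in <module>
    return umr_minimum(a, axis, None, out, keepdims, initial, where)
ValueError: zero-size array to reduction operation minimum which has no identity
```

```bash
cat > m2.py <<'E'
from meas import *
f=grab("wrist");o=r.get_obs()
L,loc,M,tc=meas(f,o)
c,st,m=[q for q in blobs(f["frame"],105,125,120) if 300<q[0][0]<340 and q[0][1]>280 and q[1][2]<60][0]
x,y,w,h=st[:4];zt=tc[2]+.0235
print(st)
for k in range(y+h-90,y+h-8,12):
    cc=np.where(m[k])[0];print(k,loc(onz(f,(cc.min()-.5,k),zt)).round(2),loc(onz(f,(cc.max()+.5,k),zt)).round(2))
print("end",loc(onz(f,(x+w/2,y+h-.5),zt)).round(2))
s,p=prof(f,M,tc,2.45,-10,66,[-6,-3,0,3,6])
for d,q in zip([-6,-3,0,3,6],p): print(d,q[::4].astype(int).tolist())
v=cv2.resize(f["frame"][120:300,270:380],None,fx=4,fy=3.3,interpolation=cv2.INTER_CUBIC)
cv2.imwrite("pics/c4.png",v)
E
python3 m2.py
```

```text
[ 298  254   42  165 6127]
329 [ 12.22  -5.69 -23.49] [ 12.23   5.86 -23.5 ]
341 [  8.31  -5.74 -23.5 ] [  8.33   5.92 -23.5 ]
353 [  4.33  -5.5  -23.5 ] [  4.35   5.68 -23.5 ]
365 [  0.28  -5.55 -23.5 ] [  0.29   5.73 -23.5 ]
377 [ -3.86  -5.6  -23.5 ] [ -3.84   5.79 -23.5 ]
389 [ -8.07  -5.65 -23.5 ] [ -8.05   5.85 -23.5 ]
401 [-12.36  -5.71 -23.5 ] [-12.34   5.91 -23.51]
end [-18.77   0.26 -23.51]
-6 [128, 141, 142, 143, 139, 127, 124, 123, 130, 138, 134, 133, 136, 136, 124, 109, 104, 105, 119, 137, 140, 140, 142, 140, 112, 97, 95, 97, 118, 142, 144, 144, 144, 145, 118, 97, 96, 94, 123, 143, 145, 145, 146, 141, 102, 95, 96, 96, 124, 146, 147, 147, 146, 118, 96, 95, 95, 95, 100, 104, 104, 103, 103, 102, 95, 95, 96, 96, 103, 104, 105, 105, 104, 99, 95, 94]
-3 [135, 142, 142, 142, 143, 141, 143, 141, 142, 137, 128, 127, 125, 126, 126, 126, 127, 126, 125, 126, 127, 125, 133, 143, 125, 101, 98, 100, 116, 142, 145, 144, 145, 145, 119, 100, 99, 99, 118, 142, 146, 146, 146, 146, 123, 101, 100, 98, 120, 145, 145, 145, 144, 121, 99, 100, 100, 99, 100, 102, 103, 102, 101, 104, 101, 100, 100,
[... 444 characters left out ...]
41, 130, 103, 95, 103, 133, 144, 144, 145, 144, 141, 111, 96, 96, 102, 132, 144, 146, 145, 146, 144, 130, 100, 96, 102, 135, 147, 147, 147, 146, 140, 104, 97, 95, 99, 136, 147, 147, 148, 148, 147, 128, 99, 96, 99, 136, 149, 149, 149, 147, 127, 99, 95, 96, 98, 123, 115, 114, 114, 124, 110, 98, 97, 97, 98, 104, 106, 105, 105, 105, 101, 95]
6 [140, 142, 142, 142, 142, 142, 113, 94, 94, 115, 138, 142, 142, 142, 143, 134, 100, 93, 94, 115, 140, 143, 143, 143, 143, 134, 98, 93, 95, 118, 143, 144, 144, 144, 145, 126, 95, 93, 93, 116, 143, 146, 145, 145, 147, 131, 96, 94, 95, 120, 146, 146, 145, 147, 146, 107, 93, 92, 93, 123, 147, 147, 148, 149, 135, 97, 94, 92, 93, 98, 104, 104, 103, 104, 102, 92]
```

View pics/c4.png

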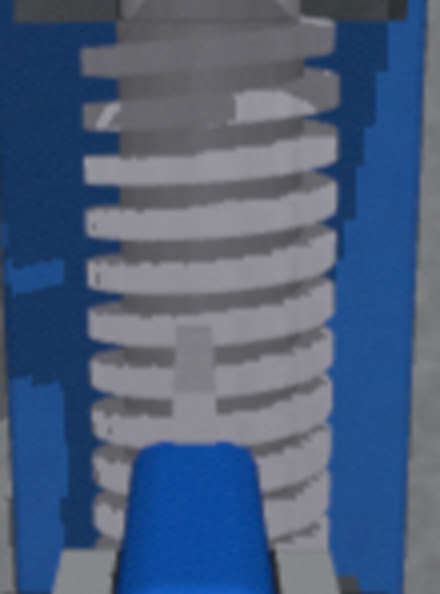

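The crop shows the grooves clearly, with the comb leaf in front at (195,380). The profile puts a groove centre at tool x ≈ 5.4 mm plus multiples of 10, and the comb's middle at ≈ 2.2 mm. I'll shift −6.8 mm along and +2.1 mm across, which is nearest the middle, then descend to just above the crests.

Call:
{"fn": "apply_moves", "kwargs": {
  "moves": [
    [[-0.2,0.05,0],0],
    [[-0.5,0.15,0.3],-0.003],
    [[-0.68,0.21,0.9],-0.003],
    [[-0.68,0.21,1.8],-0.003],
    [[-0.68,0.21,2.8],-0.003],
    [[-0.68,0.21,3.8],-0.003],
    [[-0.68,0.21,4.6],-0.003],
    [[-0.68,0.21,5],-0.003],
    [[-0.68,0.21,5.2],-0.003],
    [[-0.68,0.21,5.2],-0.003]
  ]
}}

```text
clock: 6.62
tcp_pos: [0.5212, -0.1998, 0.1377]
orientation: [-2.493, -1.911, 0.001]
contact_force: [0.3, 0.3, -0.9]
grip_width: 0.0114
```

```bash
cat > st.py <<'E'
from h import *
o=r.get_obs();print(round(o["clock"],2),o["tcp_pos"].round(5),"tip z",(o["tcp_pos"][2]-.0535).round(4),"F",o["contact_force"].round(2),"Ftool",R.from_rotvec(o["orientation"]).inv().apply(o["contact_force"]).round(2),"M",o["moment"].round(3),o["grip_width"].round(4))
E
python3 - <<'E'
from meas import *
f=grab("wrist","w5.png");import st;o=r.get_obs()
L,loc,M,tc=meas(f,o)
s,p=prof(f,M,tc,0,18,66,[-4,-2,0,2,4])
for q in p: print(q[::4].astype(int).tolist())
c,stt,m=[q for q in blobs(f["frame"],105,125,120) if 300<q[0][0]<340 and q[0][1]>280 and q[1][2]<60][0]
print(stt,loc(onz(f,(319,stt[1]+stt[3]-.5),tc[2]+.0235)))
v=cv2.resize(f["frame"][60:300,230:410],None,fx=3.3,fy=2.5,interpolation=cv2.INTER_CUBIC);cv2.imwrite("pics/c5.png",v)
E
```

```text
Traceback (most recent call last):
  File "st.py", line 2, in <module>
    o=r.get_obs();print(round(o["clock"],2),o["tcp_pos"].round(5),"tip z",(o["tcp_pos"][2]-.0535).round(4),"F",o["contact_force"].round(2),"Ftool",R.from_rotvec(o["orientation"]).inv().apply(o["contact_force"]).round(2),"M",o["moment"].round(3),o["grip_width"].round(4))
                                                                                                                                                                                                                                                     ^^^^^^^^^^^^^^^^^^^^^
AttributeError: 'float' object has no attribute 'round'
```

```bash
sed -i 's/o\["grip_width"\].round(4)/round(o["grip_width"],4)/' st.py
python3 - <<'E'
from meas import *
f=grab("wrist","w5.png");import st;o=r.get_obs()
L,loc,M,tc=meas(f,o)
s,p=prof(f,M,tc,0,18,66,[-4,-2,0,2,4])
for q in p: print(q[::4].astype(int).tolist())
c,stt,m=[q for q in blobs(f["frame"],105,125,120) if 300<q[0][0]<340 and q[0][1]>280 and q[1][2]<60][0]
print(stt,loc(onz(f,(319,stt[1]+stt[3]-.5),tc[2]+.0235)))
v=cv2.resize(f["frame"][60:300,230:410],None,fx=3.3,fy=2.5,interpolation=cv2.INTER_CUBIC);cv2.imwrite("pics/c5.png",v)
E
```

```text
6.72 [ 0.52172 -0.20001  0.13851] tip z 0.085 F [-0.71 -0.52 -1.22] Ftool [-0.69 -0.55  1.22] M [-0.034  0.046  0.028] 0.0118
[144, 145, 144, 147, 140, 100, 97, 97, 110, 143, 146, 147, 147, 147, 114, 98, 98, 98, 108, 145, 148, 147, 147, 149, 120, 98, 97, 98, 107, 147, 149, 149, 149, 127, 100, 98, 97, 97, 102, 106, 105, 105, 105, 104, 98, 97, 98, 98]
[129, 129, 130, 129, 128, 128, 126, 109, 110, 143, 148, 148, 148, 150, 127, 101, 102, 103, 110, 144, 149, 150, 149, 150, 139, 103, 102, 102, 107, 149, 150, 151, 151, 150, 106, 104, 104, 104, 104, 106, 106, 106, 107, 106, 104, 105, 104, 103]
[130, 129, 130, 128, 127, 130, 127, 109, 109, 142, 150, 149, 150, 150, 145, 103, 100, 101, 108, 147, 152, 151, 153, 152, 148, 115, 101, 102, 106, 147, 153, 154, 154, 154, 123, 103, 102, 103, 107, 112, 109, 108, 109, 108, 103, 102, 103, 103]
[137, 140, 139, 143, 141, 136, 105, 99, 100, 139, 150, 151, 151, 151, 147, 102, 99, 98, 100, 140, 152, 152, 152, 152, 150, 134, 100, 98, 99, 142, 154, 152, 153, 153, 142, 100, 99, 99, 100, 114, 108, 108, 107, 107, 103, 100, 100, 99]
[145, 147, 147, 145, 146, 139, 102, 99, 101, 126, 147, 147, 148, 148, 148, 122, 99, 98, 99, 127, 149, 149, 148, 149, 149, 133, 99, 98, 97, 129, 150, 150, 150, 151, 143, 101, 98, 99, 99, 129, 151, 151, 151, 150, 111, 99, 98, 97]
[ 298  254   42  165 6145] [-18.78123027   0.1313334  -23.4995581 ]
```

View pics/c5.png

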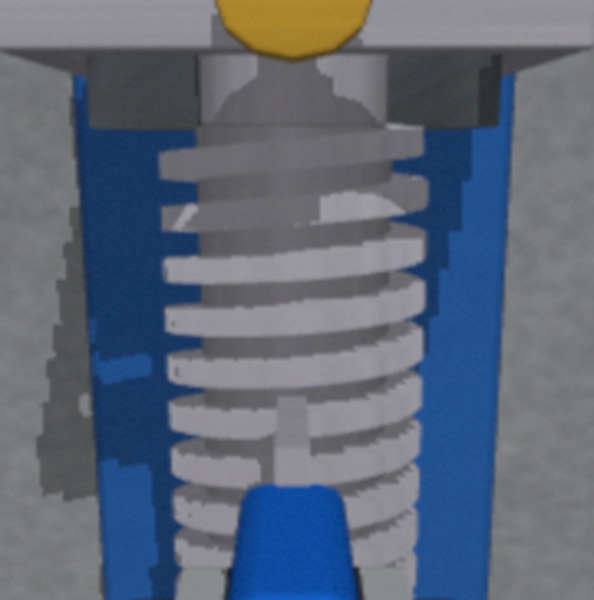

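The crop shows the leaf tip at (292,430), and the comb is in line across the spindle. The profile says a groove centre is 1.5 mm further along +x than the comb's middle. I'll check the measurement noise.

```bash
cat > off.py <<'E'
from meas import *
def off(n=3):
    for _ in range(n):
        f=grab("wrist");o=r.get_obs();L,loc,M,tc=meas(f,o)
        s,p=prof(f,M,tc,0,20,56,np.arange(-1,3.1,.5));p=p.mean(0)
        e=[s[i]+.25*(127-p[i])/(p[i+1]-p[i]) for i in range(len(s)-1) if p[i]<127<=p[i+1]]
        c,st,m=[q for q in blobs(f["frame"],105,125,120) if 300<q[0][0]<340 and q[0][1]>280 and q[1][2]<60][0]
        cx=loc(onz(f,(319,st[1]+st[3]-.5),tc[2]+.0235))[0]+21
        print(tc.round(5),np.round(e,2),"comb",cx.round(2),"groove-comb",np.round((np.array(e)-2.75-cx+5)%10-5,2))
off()
import st
E
python3 off.py
```

```text
[ 0.52182 -0.20009  0.1387 ] [26.69 36.67 46.68] comb 2.15 groove-comb [1.79 1.78 1.78]
[ 0.52186 -0.20002  0.13877] [26.62 36.62 46.59] comb 2.0 groove-comb [1.87 1.87 1.84]
[ 0.52185 -0.19999  0.13876] [26.61 36.59 46.59] comb 1.94 groove-comb [1.92 1.9  1.9 ]
6.87 [ 0.52185 -0.19999  0.13876] tip z 0.0853 F [ 0.01 -0.97 -0.8 ] Ftool [-0.94  0.27  0.8 ] M [ 0.038  0.013 -0.062] 0.0114
```

Call:
{"fn": "apply_moves", "kwargs": {
  "moves": [
    [[0.1,0,0],0],
    [[0.18,0,0],0],
    [[0.18,0,0],0],
    [[0.18,0,0],0],
    [[0.18,0,0],0],
    [[0.18,0,0],0]
  ]
}}

```text
clock: 7.37
tcp_pos: [0.522, -0.1982, 0.1383]
orientation: [2.494, 1.911, 0.0]
contact_force: [-0.3, -0.0, -1.6]
grip_width: 0.0114
```

```bash
python3 off.py
```

```text
[ 0.52196 -0.19819  0.13828] [24.54 34.75 44.78] comb 1.96 groove-comb [-0.17  0.04  0.06]
[ 0.52195 -0.19818  0.13829] [24.53 34.77 44.75] comb 1.96 groove-comb [-0.19  0.06  0.04]
[ 0.52194 -0.19819  0.13828] [24.53 34.79 44.77] comb 1.97 groove-comb [-0.19  0.06  0.05]
7.52 [ 0.52194 -0.19819  0.13828] tip z 0.0848 F [-0.45 -1.12 -0.25] Ftool [-1.2  -0.14  0.25] M [-0.026  0.039  0.009] 0.0111
```

Call:
{"fn": "apply_moves", "kwargs": {
  "moves": [
    [[0,0,0.1],0],
    [[0,0,0.2],0],
    [[0,0,0.3],0],
    [[0,0,0.4],0],
    [[0,0,0.45],0],
    [[0,0,0.5],0],
    [[0,0,0.53],0],
    [[0,0,0.55],0],
    [[0,0,0.55],0]
  ]
}}

```text
clock: 8.27
tcp_pos: [0.522, -0.1982, 0.1333]
orientation: [-2.494, -1.911, -0.001]
contact_force: [-3.0, 0.7, 4.3]
grip_width: 0.0113
```

```bash
python3 st.py
```

```text
8.27 [ 0.52198 -0.1982   0.13327] tip z 0.0798 F [-3.    0.72  4.28] Ftool [-0.08 -3.09 -4.28] M [0.284 0.536 0.044] 0.0113
```

```bash
python3 - <<'E'
from off import *
f=grab("wrist","w6.png");o=r.get_obs();L,loc,M,tc=meas(f,o)
h=cv2.cvtColor(f["frame"],cv2.COLOR_BGR2HSV)
for y in(130,160,190,220,250):
    b=np.where((h[y,200:440,0]>100)&(h[y,200:440,0]<130)&(h[y,200:440,1]>90))[0]+200
    A,B=loc(onz(f,(b.min()-.5,y),.012)),loc(onz(f,(b.max()+.5,y),.012));print("plate",y,A.round(1),B.round(1),"mid",((A+B)/2).round(2))
ii=[(y,a,b) for y,a,b in L]
q=np.array([(loc(onz(f,(a,y),.06))[1],loc(onz(f,(b,y),.06))[1]) for y,a,b in L]);print("spindle edges",np.percentile(q[:,0],8),np.percentile(q[:,1],92))
c,st,m=[q for q in blobs(f["frame"],105,125,120) if 300<q[0][0]<340 and q[0][1]>280 and q[1][2]<60][0]
for k in range(330,410,20):
    cc=np.where(m[k])[0];print(k,(loc(onz(f,(cc.min()-.5,k),tc[2]+.0235))[1]+loc(onz(f,(cc.max()+.5,k),tc[2]+.0235))[1])/2)
g=f["frame"]
cv2.imwrite("pics/c6.png",cv2.resize(g[180:300,260:380],None,fx=5,fy=5,interpolation=cv2.INTER_CUBIC))
for y in(225,235,245): print(y,cv2.cvtColor(g,cv2.COLOR_BGR2GRAY)[y,300:340].tolist())
E
```

```text
[ 0.52197 -0.19818  0.13326] [24.87 34.77 44.76] comb 1.96 groove-comb [0.17 0.06 0.06]
[ 0.52198 -0.19819  0.13327] [24.87 34.77 44.76] comb 1.96 groove-comb [0.16 0.05 0.04]
[ 0.52198 -0.1982   0.13327] [24.87 34.77 44.77] comb 1.97 groove-comb [0.15 0.05 0.05]
8.42 [ 0.52198 -0.1982   0.13327] tip z 0.0798 F [-2.12  0.79  5.45] Ftool [ 0.22 -2.25 -5.45] M [0.228 0.439 0.019] 0.0115
plate 130 [ 63.2 -39.3 121.3] [ 63.2  39.9 121.3] mid [ 63.17   0.27 121.32]
plate 160 [ 45.5 -39.5 121.3] [ 45.5  40.1 121.3] mid [ 45.52   0.29 121.31]
plate 190 [ 27.1 -39.7 121.3] [ 27.2  39.7 121.3] mid [ 2.7130e+01 -1.0000e-02  1.2131e+02]
plate 220 [  7.9 -39.3 121.3] [  8.   39.9 121.3] mid [  7.96   0.32 121.3 ]
plate 250 [-12.1 -39.5 121.3] [-12.   40.1 121.3] mid [-12.05   0.34 121.29]
spindle edges -20.042374996573727 20.504790118259898
330 0.13649989284417696
350 0.1400282957099086
370 0.14364521039557365
390 0.14737869256913472
225 [94, 95, 95, 96, 97, 100, 98, 99, 96, 98, 99, 97, 103, 112, 126, 128, 128, 128, 128, 128, 129, 129, 125, 110, 98, 98, 99, 99, 100, 98, 97, 99, 101, 101, 100, 101, 99, 101, 103, 119]
235 [146, 145, 148, 145, 147, 147, 146, 143, 130, 128, 106, 106, 103, 123, 130, 128, 128, 129, 129, 130, 129, 129, 130, 134, 148, 150, 149, 148, 147, 145, 145, 145, 146, 147, 148, 148, 147, 148, 149, 148]
245 [92, 96, 94, 95, 97, 99, 100, 97, 96, 97, 100, 97, 104, 132, 145, 147, 146, 147, 147, 146, 147, 145, 145, 132, 101, 98, 98, 98, 98, 97, 96, 97, 97, 97, 101, 116, 119, 120, 140, 139]
```

View pics/c6.png

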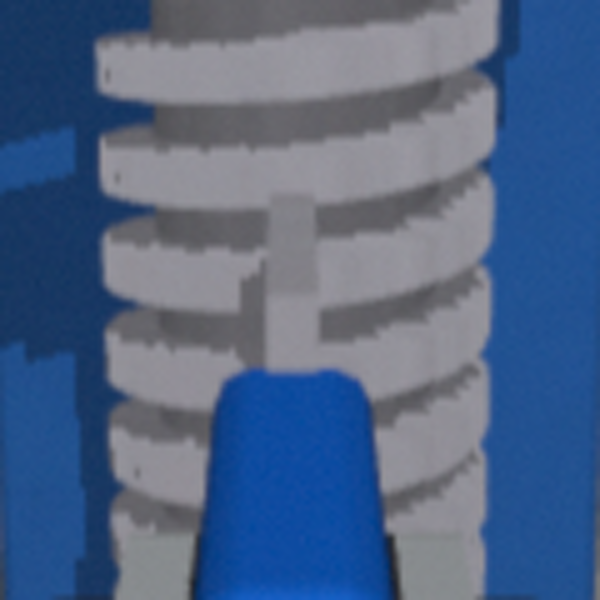

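```bash
python3 - <<'E'
from h import *
f=grab("wrist");o=r.get_obs();M=R.from_rotvec(o["orientation"]).as_matrix();tc=o["tcp_pos"]
loc=lambda P:(M.T@(P-tc))*1e3
g=cv2.cvtColor(f["frame"],cv2.COLOR_BGR2GRAY)
print([int(v) for v in g[205:260,316:321].mean(1)])
for row in(218.5,219,238.5,239.5): print(row,[ (z,loc(onz(f,(318.5,row),z))[0].round(2)) for z in(tc[2]-.0535,tc[2]-.0485,tc[2]-.0205)])
# expected rows for leaf end points if comb centre at s=1.96
for s in(1,1.96,3):
    for dz,n in((-.0485,"leaf low corner"),(-.0205,"leaf top")): print(s,n,proj(f,tc+M@np.array([(s+27)/1e3,0.0001,-dz])).round(1))
E
```

```text
[101, 101, 103, 116, 138, 149, 150, 150, 150, 150, 151, 150, 148, 141, 130, 128, 130, 130, 129, 127, 128, 129, 130, 130, 130, 129, 129, 129, 128, 128, 129, 129, 129, 133, 141, 145, 145, 145, 145, 145, 145, 145, 146, 145, 145, 146, 145, 145, 137, 110, 74, 66, 66, 66, 67]
218.5 [(np.float64(0.07976419203145882), np.float64(25.76)), (np.float64(0.08476419203145881), np.float64(27.0)), (np.float64(0.11276419203145881), np.float64(33.96))]
219 [(np.float64(0.07976419203145882), np.float64(25.52)), (np.float64(0.08476419203145881), np.float64(26.77)), (np.float64(0.11276419203145881), np.float64(33.76))]
238.5 [(np.float64(0.07976419203145882), np.float64(16.13)), (np.float64(0.08476419203145881), np.float64(17.64)), (np.float64(0.11276419203145881), np.float64(26.07))]
239.5 [(np.float64(0.07976419203145882), np.float64(15.64)), (np.float64(0.08476419203145881), np.float64(17.16)), (np.float64(0.11276419203145881), np.float64(25.67))]
1 leaf low corner [318.5 216.3]
1 leaf top [318.5 233.7]
1.96 leaf low corner [318.5 214.3]
1.96 leaf top [318.5 231.2]
3 leaf low corner [318.5 212. ]
3 leaf top [318.5 228.6]
```

The crop shows the teeth resting on the crests. The leaf end at row 218.5 puts the comb centre about 2 mm short of the groove, and this cue is nearer the thread plane than the grip top. I'll lift a little, shift +2 mm and feel again.

Call:
{"fn": "apply_moves", "kwargs": {
  "moves": [
    [[0,0,-0.1],0],
    [[0,0,-0.2],0],
    [[0.1,0,-0.2],0],
    [[0.19,0,-0.2],0],
    [[0.19,0,-0.2],0],
    [[0.19,0,-0.1],0],
    [[0.19,0,0],0],
    [[0.19,0,0.05],0],
    [[0.19,0,0.1],0],
    [[0.19,0,0.1],0]
  ]
}}

```text
clock: 9.35
tcp_pos: [0.5224, -0.1963, 0.1316]
orientation: [-2.493, -1.911, 0.0]
contact_force: [0.4, 0.3, -0.4]
grip_width: 0.0114
```

```bash
python3 st.py
```

```text
9.35 [ 0.52236 -0.19633  0.13161] tip z 0.0781 F [ 0.37  0.3  -0.4 ] Ftool [0.39 0.28 0.4 ] M [-0.038  0.033 -0.045] 0.0114
```

The tips are 1.9 mm below the crests with no force, so they are in the grooves. I'll continue gently.

Call:
{"fn": "apply_moves", "kwargs": {
  "moves": [
    [[0,0,0.03],0],
    [[0,0,0.06],0],
    [[0,0,0.1],0],
    [[0,0,0.13],0],
    [[0,0,0.16],0],
    [[0,0,0.19],0],
    [[0,0,0.22],0],
    [[0,0,0.25],0],
    [[0,0,0.25],0]
  ]
}}

```text
clock: 10.1
tcp_pos: [0.5224, -0.1963, 0.1292]
orientation: [-2.493, -1.911, 0.0]
contact_force: [0.4, 0.5, -0.8]
grip_width: 0.0112
```

```bash
python3 st.py
```

```text
10.1 [ 0.52244 -0.19631  0.12924] tip z 0.0757 F [ 0.43  0.46 -0.82] Ftool [0.56 0.29 0.82] M [-0.007  0.016 -0.047] 0.0112
```

Call:
{"fn": "apply_moves", "kwargs": {
  "moves": [
    [[0,0,0.02],0],
    [[0,0,0.04],0],
    [[0,0,0.06],0],
    [[0,0,0.08],0],
    [[0,0,0.1],0],
    [[0,0,0.1],0],
    [[0,0,0.1],0]
  ]
}}

```text
clock: 10.68
tcp_pos: [0.5225, -0.1964, 0.1285]
orientation: [-2.494, -1.911, -0.0]
contact_force: [-2.0, 0.3, 2.9]
grip_width: 0.0115
```

```bash
python3 st.py
```

```text
10.68 [ 0.52249 -0.19635  0.12848] tip z 0.075 F [-1.96  0.35  2.87] Ftool [-0.17 -1.98 -2.87] M [ 0.155  0.209 -0.044] 0.0115
```

Fully home: the tips are at 75.0 mm and the contact is about 3 N. I'll press slightly more and hold.

Call:
{"fn": "apply_moves", "kwargs": {
  "moves": [
    [[0,0,0.02],0],
    [[0,0,0.04],0],
    [[0,0,0.04],0],
    [[0,0,0.04],0],
    [[0,0,0.04],0],
    [[0,0,0.04],0],
    [[0,0,0.04],0],
    [[0,0,0.04],0],
    [[0,0,0.04],0],
    [[0,0,0.04],0]
  ]
}}

```text
clock: 11.52
tcp_pos: [0.5225, -0.1964, 0.1284]
orientation: [-2.494, -1.911, -0.001]
contact_force: [-2.3, 0.6, 6.1]
grip_width: 0.0114
```

Call:
{"fn": "apply_moves", "kwargs": {
  "moves": [
    [[0,0,0],0],
    [[0,0,0],0],
    [[0,0,0],0],
    [[0,0,0],0],
    [[0,0,0],0],
    [[0,0,0],0],
    [[0,0,0],0],
    [[0,0,0],0],
    [[0,0,0],0],
    [[0,0,0],0]
  ]
}}

```text
clock: 12.35
tcp_pos: [0.5225, -0.1964, 0.1284]
orientation: [-2.494, -1.911, -0.001]
contact_force: [-2.7, 1.4, 5.5]
grip_width: 0.0117
```

```bash
python3 - <<'E'
import st
from h import *
f=grab("wrist","w7.png");t=grab("scene")
a=cv2.resize(f["frame"][140:440,210:430],None,fx=2,fy=2);b=cv2.resize(t["frame"][70:240,220:360],None,fx=600/170*.8,fy=600/170,interpolation=cv2.INTER_CUBIC)
print(a.shape,b.shape);cv2.imwrite("pics/c7.png",np.hstack([a,b[:,:360]]))
E
```

```text
12.35 [ 0.52253 -0.19636  0.1284 ] tip z 0.0749 F [-2.66  1.44  5.53] Ftool [ 0.7  -2.95 -5.53] M [0.238 0.558 0.012] 0.0117
(600, 440, 3) (600, 395, 3)
```

View pics/c7.png

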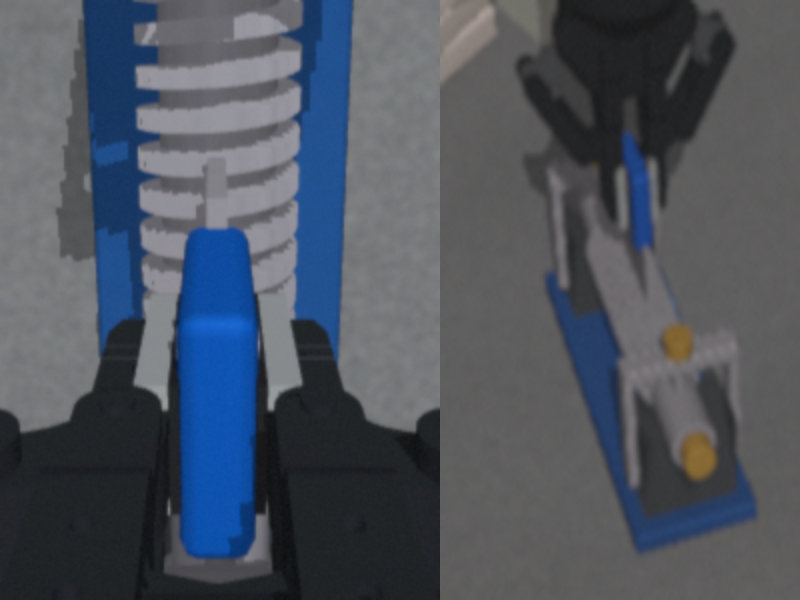

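The comb lies along the spindle, with the leaf end at (216,175) sunk into the thread. It has been held at about 6 N for 1.6 s. Now I'll lift and return it.

Call:
{"fn": "apply_moves", "kwargs": {
  "moves": [
    [[0,0,-0.1],0],
    [[0,0,-0.3],0],
    [[0,0,-0.6],0],
    [[0,0,-1],0],
    [[0,0,-1.8],0],
    [[0,0,-3.2],0],
    [[0,0,-5],0],
    [[0,0,-6.8],0],
    [[0,0,-8],0],
    [[0,0,-8.3],0]
  ]
}}

```text
clock: 13.28
tcp_pos: [0.5237, -0.1969, 0.2134]
orientation: [2.491, 1.909, 0.004]
contact_force: [0.2, -0.0, -1.5]
grip_width: 0.0112
```

Call:
{"fn": "apply_moves", "kwargs": {
  "moves": [
    [[0,0,0],0],
    [[0,0,0],0]
  ]
}}

```text
clock: 13.45
tcp_pos: [0.5221, -0.196, 0.2104]
orientation: [-2.493, -1.911, 0.0]
contact_force: [-0.0, -1.5, -1.9]
grip_width: 0.0115
```

```bash
python3 - <<'E'
import st
from h import *
o=r.get_obs();print(totool([.5855,.0855,.2],o)); M=R.from_rotvec(o["orientation"]).as_matrix();print(np.degrees(np.arctan2(M[1,0],M[0,0])))
E
```

```text
13.45 [ 0.52215 -0.19604  0.21044] tip z 0.1569 F [-0.04 -1.45 -1.95] Ftool [-1.41  0.34  1.95] M [-0.009 -0.025  0.027] 0.0115
[28.83316374 -1.19612795  1.0508924 ]
74.9416009888463
```

Call:
{"fn": "apply_moves", "kwargs": {
  "moves": [
    [[1.5,0,0.1],-0.03],
    [[4.5,-0.2,0.2],-0.07],
    [[7.7,-0.3,0.3],-0.12],
    [[11,-0.4,0.4],-0.17],
    [[14.2,-0.6,0.5],-0.22],
    [[17.6,-0.7,0.7],-0.27],
    [[21,-0.9,0.8],-0.306],
    [[24.4,-1,0.9],-0.306],
    [[27.4,-1.15,1],-0.306],
    [[28.8,-1.2,1],-0.306]
  ]
}}

```text
clock: 14.28
tcp_pos: [0.5852, 0.0914, 0.1992]
orientation: [-2.163, -2.275, 0.001]
contact_force: [0.7, 1.2, -2.7]
grip_width: 0.0119
```

Call:
{"fn": "apply_moves", "kwargs": {
  "moves": [
    [[0,0,0],0],
    [[0,0,0],0],
    [[0,0,0],0],
    [[0,0,0],0],
    [[0,0,0],0],
    [[0,0,0],0]
  ]
}}

```text
clock: 14.78
tcp_pos: [0.5856, 0.0836, 0.201]
orientation: [2.175, 2.267, -0.0]
contact_force: [0.7, -0.8, -1.8]
grip_width: 0.0112
```

```bash
python3 - <<'E'
import st
from h import *
f=grab("wrist")
o=r.get_obs();print(totool([.5855,.0855,.0655],o)); M=R.from_rotvec(o["orientation"]).as_matrix();print(np.degrees(np.arctan2(M[1,0],M[0,0])),M[:,2].round(4))
E
```

```text
14.78 [0.58563 0.08362 0.20098] tip z 0.1475 F [ 0.67 -0.83 -1.81] Ftool [-0.86  0.64  1.81] M [-0.033  0.065  0.023] 0.0112
[ 0.16009051 -0.0160898  13.55174228]
92.3819401130975 [ 1.e-04 -1.e-04 -1.e+00]
```

Call:
{"fn": "apply_moves", "kwargs": {
  "moves": [
    [[0.1,0,0.6],0],
    [[0.16,0,2],0],
    [[0.16,0,4],0],
    [[0.16,0,6],0],
    [[0.16,0,7.8],0],
    [[0.16,0,9],0],
    [[0.16,0,9.7],0],
    [[0.16,0,10],0],
    [[0.16,0,10],0],
    [[0.16,0,10],0]
  ]
}}

```text
clock: 15.67
tcp_pos: [0.5863, 0.0865, 0.1016]
orientation: [2.173, 2.268, 0.001]
contact_force: [0.1, -0.0, -0.9]
grip_width: 0.0113
```

```bash
python3 - <<'E'
import st
from h import *
o=r.get_obs();print(totool([.5855,.0855,.0655],o)); M=R.from_rotvec(o["orientation"]).as_matrix();print(np.degrees(np.arctan2(M[1,0],M[0,0])))
E
```

```text
15.67 [0.58627 0.0865  0.10156] tip z 0.0481 F [ 0.09 -0.02 -0.89] Ftool [-0.02  0.09  0.89] M [ 0.001 -0.042 -0.007] 0.0113
[-0.09736204 -0.0849181   3.60554685]
92.4535177649051
```

Call:
{"fn": "apply_moves", "kwargs": {
  "moves": [
    [[-0.05,-0.08,0.2],0],
    [[-0.1,-0.08,0.5],0],
    [[-0.1,-0.08,0.8],0],
    [[-0.1,-0.08,1.1],0],
    [[-0.1,-0.08,1.4],0],
    [[-0.1,-0.08,1.7],0],
    [[-0.1,-0.08,2],0],
    [[-0.1,-0.08,2.3],0],
    [[-0.1,-0.08,2.5],0],
    [[-0.1,-0.08,2.5],0]
  ]
}}

```text
clock: 16.5
tcp_pos: [0.5846, 0.0854, 0.0753]
orientation: [-2.173, -2.268, 0.001]
contact_force: [0.3, 0.5, -0.8]
grip_width: 0.0112
```

```bash
python3 - <<'E'
import st
from h import *
o=r.get_obs();print(totool([.5855,.0855,.0655],o))
E
```

```text
16.5 [0.58459 0.0854  0.07531] tip z 0.0218 F [ 0.32  0.54 -0.77] Ftool [0.52 0.34 0.77] M [-0.039  0.04   0.028] 0.0112
[0.00604285 0.09183634 0.98052195]
```

No force, and the comb is well into the slot. I'll lower it to the floor.

Call:
{"fn": "apply_moves", "kwargs": {
  "moves": [
    [[0,0,0.2],0],
    [[0,0,0.4],0],
    [[0,0,0.6],0],
    [[0,0,0.75],0],
    [[0,0,0.85],0],
    [[0,0,0.93],0],
    [[0,0,0.98],0],
    [[0,0,1.01],0],
    [[0,0,1.01],0]
  ]
}}

```text
clock: 17.25
tcp_pos: [0.585, 0.0855, 0.0658]
orientation: [2.173, 2.269, 0.0]
contact_force: [-0.3, -0.5, -0.8]
grip_width: 0.0116
```

```bash
python3 st.py
```

```text
17.25 [0.58495 0.08547 0.0658 ] tip z 0.0123 F [-0.33 -0.48 -0.8 ] Ftool [-0.46 -0.35  0.8 ] M [ 0.005 -0.005 -0.001] 0.0116
```

Call:
{"fn": "apply_moves", "kwargs": {
  "moves": [
    [[0,0,0.02],0],
    [[0,0,0.04],0],
    [[0,0,0.06],0],
    [[0,0,0.07],0],
    [[0,0,0.07],0]
  ]
}}

```text
clock: 17.67
tcp_pos: [0.5851, 0.0855, 0.0655]
orientation: [2.173, 2.269, 0.001]
contact_force: [-1.6, -0.5, 5.1]
grip_width: 0.0116
```

```bash
python3 st.py
```

```text
17.67 [0.58506 0.08547 0.06551] tip z 0.012 F [-1.57 -0.49  5.1 ] Ftool [-0.43 -1.59 -5.1 ] M [-0.05   0.463 -0.037] 0.0116
```

On the floor at the same height as picked. Release: relax the press, then open.

Call:
{"fn": "apply_moves", "kwargs": {
  "moves": [
    [[0,0,-0.04],0],
    [[0,0,-0.04],0],
    [[0,0,-0.04],0],
    [[0,0,-0.04],0],
    [[0,0,-0.04],0],
    [[0,0,-0.04],0],
    [[0,0,-0.04],0],
    [[0,0,-0.04],0],
    [[0,0,-0.04],0],
    [[0,0,-0.04],0]
  ],
  "claw": 0.7
}}

```text
clock: 18.5
tcp_pos: [0.5849, 0.0854, 0.0655]
orientation: [-2.173, -2.269, -0.0]
contact_force: [-0.1, -0.4, -0.4]
grip_width: 0.0597
```

Call:
{"fn": "apply_moves", "kwargs": {
  "moves": [
    [[0,0,-0.5],0],
    [[0,0,-1.5],0],
    [[0,0,-3],0],
    [[0,0,-5],0],
    [[0,0,-7],0],
    [[0,0,-9],0],
    [[0,0,-11],0],
    [[0,0,-12.5],0],
    [[0,0,-13.5],0],
    [[0,0,-13.5],0]
  ]
}}

```text
clock: 19.33
tcp_pos: [0.5863, 0.0856, 0.2034]
orientation: [2.172, 2.267, 0.007]
contact_force: [0.3, 0.0, -0.5]
grip_width: 0.0597
```

```bash
python3 - <<'E'
import st
from h import *
f=grab("wrist","w8.png");s=grab("scene");t=grab("top")
for n,g in(("wrist",f),("scene",s),("top",t)):
    print(n,[(c.round(1).tolist(),q[:5].tolist()) for c,q,m in blobs(g["frame"],105,125,120)[:4]])
a=cv2.resize(f["frame"][140:300,250:410],(600,600));b=cv2.resize(s["frame"][230:400,310:470],(200,212),interpolation=cv2.INTER_CUBIC)
a=cv2.resize(f["frame"],(400,300));b=cv2.resize(s["frame"][200:410,260:540],(400,300),interpolation=cv2.INTER_CUBIC)
cv2.imwrite("pics/c8.png",np.hstack([a,b]))
E
```

```text
19.33 [0.58633 0.08556 0.2034 ] tip z 0.1499 F [ 0.34  0.03 -0.51] Ftool [0.01 0.33 0.52] M [-0.007 -0.028  0.018] 0.0597
wrist [([269.2, 391.2], [223, 370, 92, 57, 1925]), ([314.2, 227.8], [305, 191, 19, 74, 1349])]
scene [([288.5, 192.5], [258, 148, 74, 78, 988]), ([354.1, 263.5], [344, 247, 22, 36, 470])]
top [([423.6, 288.9], [361, 262, 133, 50, 1454]), ([439.0, 255.8], [400, 244, 84, 24, 523]), ([268.9, 238.2], [260, 233, 19, 11, 167]), ([373.1, 242.9], [368, 238, 13, 12, 88])]
```

View pics/c8.png

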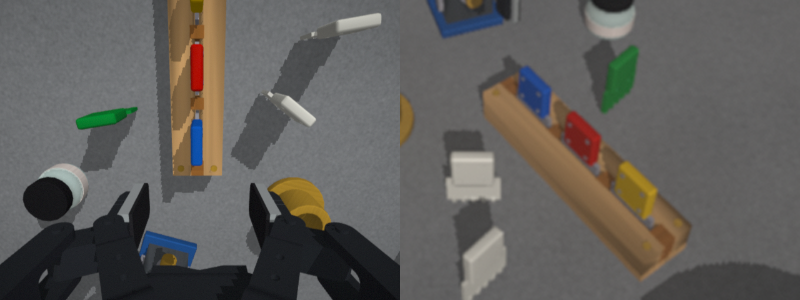

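The blue comb stands upright in its slot (scene view, at 535,92 in the crop). Its scene centroid is (354.1, 263.5), against (354.1, 263.7) at the start, and everything else looks unmoved. Handing in.

Call:
{"fn": "apply_moves", "kwargs": {
  "moves": [
    [[0,0,0],0],
    [[0,0,0],0],
    [[0,0,0],0],
    [[0,0,0],0],
    [[0,0,0],0]
  ]
}}

```text
clock: 19.9
tcp_pos: [0.5848, 0.0854, 0.2001]
orientation: [-2.173, -2.268, 0.001]
contact_force: [-0.3, -1.1, 0.2]
grip_width: 0.0597
```

```bash
python3 -c "
from bench import r
print(r.hand_in())"
```

```text
the job is handed in; nothing more can be done
None
```

The blue 10 mm comb was seated in the spindle thread, held there, and put back upright in its slot. The job was handed in at about 20 s of the 72 s allowed.

- **Seating:** My first feel put the teeth on the crests, at about 5 N, because the grip-top sighting was about 2 mm off along the spindle. I lifted, shifted 1.9 mm using the leaf end instead, and the teeth dropped in. Fully home, the tips stood at 75.0 mm, 5 mm below the crests as specified.
- **Hold:** I held it pressed at 3–6 N for about 1.6 s, roughly 4 mm from the middle of the thread as measured by the top camera. A small side force of 2–3 N showed while pressing.
- **Return:** The comb went down to the height it was picked from, felt the slot floor, and was released.
- **Last checks:** In the scene camera the blue grip is within 0.2 pixels of where it started. The rest of the scene looked undisturbed by eye. The gripper was well clear of everything at hand-in.

Nothing failed in the final checks. In the top camera, the blue grip's position differed by about 5 pixels at the end. Less of the grip showed in that view (167 pixels against 250), probably because the gripper above it hid part, but I did not confirm that.

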